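Swab the cutting-board seam and present the swab to the hygiene reader

TASK

Take the blue swab wand out of its stand and wipe its tip, pressing lightly and moving at about 4 cm a second, along the V-shaped seam across the green cutting board, from the end with the yellow dot to the other end. Then present it to the hygiene reader: hold the wand in the air in line with the lens's line of sight, its tip pointing at the middle of the lens and about 4 cm from the glass, and finish while still holding it steady there. Do not touch the reader, and leave the mustard bottle, spice jar, tomato and salt shaker where they are.

Things in the scene. Friction and masses are not known exactly. Their poses are not given: they have to be found in the camera images.
- wand: Loose swab wand, 70 g, upright in the stand. Origin: centre of the underside (shoulder) of its grip; z up the wand, away from the tip. Blue grip 16 x 16 mm, z = 0 to 70 mm, flats square to x and y; white cap to 74; below, white rod 8 mm thick to z = -58, then stem and orange tip 7 mm thick ending at z = -85. The tip is sprung: gives from 0.8 N, slides in 10 mm at 2.8 N, springs back.
- swab_end (a point): the very end of the orange sprung tip of the wand (z = -85 mm in the wand's frame when not pressed)
- holder: Fixed wand stand: white column 46 x 46 mm, 100 mm high, on a black foot 85 x 85 x 8 mm. Origin: centre of its underside, z up. A 13 mm hole, 92 mm deep, runs down its middle; the wand hangs in it, shoulder on the column's top, tip 85 mm down touching nothing. Lift the wand straight up by at least 90 mm to free it.
- board: Fixed green two-piece cutting board, 160 (x) by 250 (y) mm, top 19 mm above the worktop. Origin: centre of its underside, z up. The white V-shaped seam runs along y at x = 0 from edge to edge: 20 mm wide at the top, 7 mm deep, bottom line at z = 12 mm. A yellow dot lies beside its starting end, at x = 30, y = -105 mm.
- seam_start (a point): bottom of the seam where the wipe starts, 95 mm from the board's middle (y = -95 mm), at the yellow-dot end; same axes as the board
- seam_end (a point): bottom of the seam where the wipe ends, 95 mm from the board's middle at the other end (y = +95 mm); same axes as the board
- reader: Fixed hygiene reader, on a grey foot 100 x 100 mm with a grey neck and an inclined white head 66 x 80 x 34 mm, about 130 mm high in all. Origin at the centre of the foot's underside, z up, its front faces its own -x, roughly to the robot.
- lens: The reader's lens: black ring 42 mm across with round glass, on the middle of the inclined head. Origin: centre of the glass, 100 mm above the worktop; z is the line of sight, out of the glass, forward and up, 40 degrees from vertical. A wand presented well has its z parallel to this z and its tip on this axis at z = 40 mm.
- mustard: loose yellow mustard bottle, 70 x 86 x 192 mm; origin at the centre of its underside; leave alone
- spice_jar: loose spice jar with red cap, 45 mm across, 106 mm high; origin at the centre of its underside; leave alone
- tomato: loose red tomato, 59 mm across, 68 mm high; origin at the centre of its underside; leave alone
- salt: loose clear salt shaker with grey top, 44 mm across, 90 mm high; origin at the centre of its underside; leave alone

How it is judged:
On the way, in this order (a step that is already met when the one before it is completed fails the run):
1. the tip is down in the seam at the yellow-dot end, touching (x of swab_end in the frame of board between -0.005 and 0.005 m and z of swab_end in the frame of board between 0.006 and 0.0165 m and contact force between wand and board above 0.2 N and y of swab_end in the frame of board below -0.075 m), for 0.04 s.
2. the tip wipes the seam a quarter of the way along (x of swab_end in the frame of board between -0.005 and 0.005 m and z of swab_end in the frame of board between 0.006 and 0.0165 m and contact force between wand and board above 0.2 N and y of swab_end in the frame of board between -0.055 and -0.035 m), for 0.04 s.
3. the tip wipes the middle of the seam (x of swab_end in the frame of board between -0.005 and 0.005 m and z of swab_end in the frame of board between 0.006 and 0.0165 m and contact force between wand and board above 0.2 N and y of swab_end in the frame of board between -0.01 and 0.01 m), for 0.04 s.
4. the tip wipes the seam three quarters of the way along (x of swab_end in the frame of board between -0.005 and 0.005 m and z of swab_end in the frame of board between 0.006 and 0.0165 m and contact force between wand and board above 0.2 N and y of swab_end in the frame of board between 0.035 and 0.055 m), for 0.04 s.
5. the tip wipes the seam at its other end (x of swab_end in the frame of board between -0.005 and 0.005 m and z of swab_end in the frame of board between 0.006 and 0.0165 m and contact force between wand and board above 0.2 N and y of swab_end in the frame of board above 0.075 m), for 0.04 s.
At the end, for the whole second after the job is handed in: The wand is held still in the fingers and touches nothing else: tip within 10 mm of the lens's axis to either side and 25 to 55 mm in front of the glass, wand within 10 degrees of the line of sight with the tip toward the lens; the bystanders are within 3 cm of where they stood (x of swab_end in the frame of lens between -0.01 and 0.01 m and y of swab_end in the frame of lens between -0.01 and 0.01 m and z of swab_end in the frame of lens between 0.025 and 0.055 m and angle between the z axis of wand and the z axis of lens, either way round below 0.17 rad and height (world z) of swab_end above 0.1 m and angle between wand's own z axis and vertical below 1.2 rad and contact force between the fingers and wand above 2 N and linear speed of wand below 0.02 m/s and angular speed of wand below 0.15 rad/s and contact force between wand and reader below 0.05 N and contact force between wand and board below 0.05 N and contact force between wand and holder below 0.05 N and distance of each of mustard, spice_jar, tomato, salt from where it was at the start of the episode below 0.03 m); the arm keeps its last pose, push and grip.
It fails at once if the wand presses on the board with more than 15 N (contact force between wand and board above 15 N).
It fails at once if the tip rubs along the board faster than 10 cm/s (contact force between wand and board above 0.2 N and linear speed of wand above 0.1 m/s).
It fails at once if the reader is touched (contact force between anything else and reader above 1 N).
It fails at once if the mustard bottle, spice jar, tomato or salt shaker is pushed away by more than 3 cm (distance of any of mustard, spice_jar, tomato, salt from where it was at the start of the episode above 0.03 m).
It also fails if it takes over 54 s, if anything falls off the work surface, if the arm or the gripper's body presses on something with over 40 N, if the wrist force passes 120 N, or if a joint passes its speed limit or range.

ROBOT

A 7-joint arm with a two-finger parallel gripper is mounted at the origin on a cart in front of the work surface, level with it; the furniture and walls round the work are solid. World frame = base frame: x ahead of the robot, y to its left, z up, the work surface at z = 0. Lengths are in m, angles in rad, forces in N, time in s.
With the tool pointing down it reaches from about 0.35 to 0.9 m from the base axis. Payload 8.1 kg.
Tool frame: the origin (TCP) lies at the very end of the fingers, on their centre line; the grasp point (between the pads) lies 19 mm behind it (arm.tcp_to_grasp is the distance from the TCP to the grasp point, in m); z points along the fingers, y is the line along which they close (so a half turn about z gives the same grasp; the last joint's range is limited). The gripper opens to 92 mm and grips with 3 to 60 N. Pads are 19 mm wide; open, the fingers measure 130 mm over their backs; the gripper's body (75 mm by 190 mm) begins 47 mm behind the grasp point.
Start: joints at [-1.291, 0.434, 0.025, 1.573, -0.012, 1.134, -0.075], TCP at [0.233, 0.58, 0.227] pointing down, gripper open.
Joint ranges: [-2.62, 2.62], [-0.44, 2.09], [-1.27, 1.32], [0.08, 2.57], [-1.32, 4.46], [0.12, 2], [-2.74, 2.74]. Speed limits (rad/s): [2.22, 2.22, 3.01, 3.01, 3.14, 3.14, 3.14].

INTERFACE

Orientations are given as a rotation vector (axis times angle).
In Python, from cell import arm, eyes gives the robot as it stands (arm), with the cameras (eyes).
- The arm moves only by the tool nudge_tcp, called after ">>>" as name(argument=value, ...), one argument or row to a line, values as JSON. Schema: {"type":"object","properties":{"rows":{"type":"object","properties":{"steps":{"type":"array","items":{"type":"array","items":{"type":"number"},"minItems":5,"maxItems":5},"minItems":1,"maxItems":10}},"additionalProperties":false,"required":["steps"]},"grip_n":{"type":"number"},"only":{"type":"string"},"quiet":{"type":"boolean"},"lines":{"type":"string"}},"required":["rows"],"additionalProperties":false}. rows is an object whose key "steps" holds a list of rows, 1 to 10 of them, each of 5 numbers: dx, dy, dz in shares of the most that a row can go, 1 being 50 mm, then a turn about the tool's z in shares of 2 pi rad (1.0 is 2 pi rad), then the opening from 0.0 (shut) to 1.0 (fully open); each row shifts and turns the commanded pose from where the row before left it, along the tool's axes as they then stand; what a row does not reach is not made up. A row lasts 1/10 s, in which the tool goes at most 0.05 m and 0.15 rad, less where a joint would pass 70% of its speed; a pose out of reach is approached as far as the arm can. The fingers move at their own pace and stop on an object; grip_n is the grip in N (left out, the last holds). Time passes only in rows, so rows that do not move let the fingers close. The tool returns the time, the measured TCP pose, the force, the opening and the grip force at its end. only (a regular expression) keeps the lines of the reply that match it, lines (a string "A,B") keeps lines A to B, and quiet returns only ok. A shift or turn number past 1, either way, is cut back to 1. Input that does not fit is refused with a message, and nothing moves.
- arm.observe(): the state, without advancing time (a new reading comes with each control period).
- eyes.get_image(name): name is "scene" or "side" or "wrist"; returns a dict with "image" (384x512x3 uint8, blue, green, red), "fx", "fy", "cx", "cy" (pixels), "cam_to_world" (4x4, takes a point from camera to world coordinates); the wrist camera has in their place "mount" (4x4, takes a point from camera to tool coordinates, whose origin is the TCP and whose axes are the flange's). Camera axes: x right, y down, z forward; pixel columns grow to the right and rows downward; lengths in m; the calibration is good to about 2 mm. A picture is of the moment at which its call begins: read the wrist's pose just before it. There is no depth.
- arm.sign_off(): hands the job in; it is judged then, once.
The state is a dict: "clock": time; "joints": joint angles; "dq": joint speeds; "joint_efforts": joint torques, N m; "position": TCP position; "ee_rot": TCP orientation; "force": force on the tool from outside, world axes, zero at the start; "ft_torque": the same for the moment, N m; "width": opening from 0.0 (shut) to 1.0 (fully open); "gripper_force": force on a finger pad.
Only numpy, scipy, OpenCV 4.12 (cv2) and the standard library are available. Lean on these libraries where they do the work, as an engineer would, in place of code of your own. Each camera call takes 0.05 s, during which the arm holds its last target. There are 200 camera calls.

## Working session

There is one attempt and no reset: what is moved stays moved. The work goes in short steps, Python scripts to look and compute and a tool call to move; the robot and the scene stay as the last step left them, time stands still between calls to the robot, and variables do not carry over. Pictures are saved under pics/ and viewed, at most 13 in all, crops included, and the job is handed in when it is done.

```bash
ls; mkdir -p pics; python3 - <<'E'
from cell import arm, eyes
import cv2,numpy as np
s=arm.observe();print({k:np.round(v,3).tolist() for k,v in s.items()}, arm.tcp_to_grasp)
ims=[]
for n in("scene","side","wrist"):
    d=eyes.get_image(n);cv2.imwrite(f"pics/{n}0.png",d["image"])
    print(n,d["fx"],d["fy"],d["cx"],d["cy"],np.round(d.get("cam_to_world",d.get("mount")),4).tolist())
    np.savez(f"pics/{n}0.npz",**d)
E
```

```text
cell.py
pics
{'clock': 0.0, 'joints': [-1.291, 0.435, 0.025, 1.574, -0.012, 1.134, -0.075], 'dq': [-0.001, -0.0, -0.001, -0.001, 0.0, 0.001, -0.002], 'joint_efforts': [-0.0, -66.785, 0.984, -31.446, -0.061, 0.043, 0.0], 'position': [0.233, 0.579, 0.226], 'ee_rot': [-0.598, -3.084, 0.003], 'force': [0.078, -0.114, -0.034], 'ft_torque': [-0.011, -0.065, 0.048], 'gripper_force': 0.0, 'width': 1.001} 0.0188
scene 424.1224405572427 424.1224405572427 251.33778785301692 187.69217840606333 [[0.836, -0.412, 0.3623, 0.1464], [-0.5483, -0.6497, 0.5265, -0.6397], [0.0185, -0.6388, -0.7691, 1.0082], [0.0, 0.0, 0.0, 1.0]]
side 408.0026324443235 408.0026324443235 262.42319019323725 193.17234089298285 [[0.9687, -0.0703, 0.238, 0.325], [-0.247, -0.3656, 0.8974, -1.008], [0.0239, -0.9281, -0.3715, 0.4929], [0.0, 0.0, 0.0, 1.0]]
wrist 300.19203559225133 300.19203559225133 255.90186226223742 194.28243256994608 [[-0.0005, -0.9663, -0.2575, 0.0685], [1.0, -0.0006, 0.0003, -0.0009], [-0.0004, -0.2575, 0.9663, -0.1583], [0.0, 0.0, 0.0, 1.0]]
```

View pics/scene0.png

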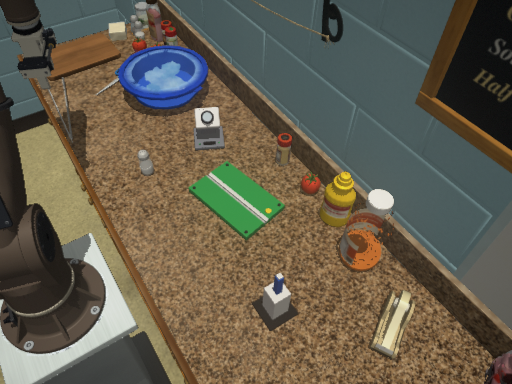

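View pics/side0.png

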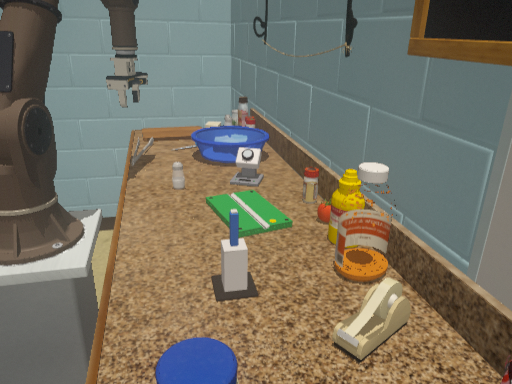

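The scene view shows the stand with the blue wand at (278,300), the board with its yellow dot at (268,211), the reader lens at (207,117), and the salt at (146,162). The side view shows the wand at (234,225), the dot at (272,221) and the lens at (247,155).

```bash
cat > h.py <<'E'
import numpy as np,cv2
from scipy.spatial.transform import Rotation as R
def load(n): return dict(np.load(f"pics/{n}.npz"))
def ray(d,uv):
    uv=np.atleast_2d(np.asarray(uv,float)); T=d["T"] if "T" in d else d["cam_to_world"]
    r=np.c_[(uv[:,0]-d["cx"])/d["fx"],(uv[:,1]-d["cy"])/d["fy"],np.ones(len(uv))]@T[:3,:3].T
    return T[:3,3],r
def plane(d,uv,z):
    o,r=ray(d,uv); return o+r*((z-o[2])/r[:,2])[:,None]
def tri(ds,uvs):
    A=np.zeros((3,3));b=np.zeros(3);L=[]
    for d,uv in zip(ds,uvs):
        o,r=ray(d,uv);r=r[0]/np.linalg.norm(r[0]);P=np.eye(3)-np.outer(r,r);A+=P;b+=P@o;L.append((P,o))
    x=np.linalg.solve(A,b);return x,[round(float(np.linalg.norm(P@(x-o))),4) for P,o in L]
def snap(n,name):
    from cell import arm, eyes
    s=arm.observe();d=eyes.get_image(n)
    if "mount" in d:
        T=np.eye(4);T[:3,:3]=R.from_rotvec(s["ee_rot"]).as_matrix();T[:3,3]=s["position"];d["T"]=T@d["mount"]
    np.savez(f"pics/{name}.npz",**d);cv2.imwrite(f"pics/{name}.png",d["image"]);return d
def hsv(d): return cv2.cvtColor(d["image"],cv2.COLOR_BGR2HSV)
def blob(m,box=None):
    m=m.astype(np.uint8)
    if box: k=np.zeros_like(m);x0,y0,x1,y1=box;k[y0:y1,x0:x1]=1;m=m*k
    n,l,st,c=cv2.connectedComponentsWithStats(m);i=1+np.argmax(st[1:,4]);return l==i,c[i],st[i]
def inr(d,lo,hi): return cv2.inRange(hsv(d),lo,hi)>0
E
python3 - <<'E'
from h import *
ds=[load("scene0"),load("side0")]
bx=dict(green=[(180,150,300,250),(190,180,310,245)],dot=[(258,203,275,218),(262,214,280,227)],blue=[(268,265,292,298),(225,200,244,250)],black=[(198,108,218,125),(238,149,258,162)],holder=[(250,270,300,330),(205,225,262,300)],salt=[(135,148,158,178),(170,160,188,190)])
for i,d in enumerate(ds):
    g,_,_=blob(inr(d,(45,100,40),(85,255,255)),bx['green'][i])
    pts=np.argwhere(g)[:,::-1]
    hull=cv2.convexHull(pts.astype(np.int32))
    q=cv2.approxPolyN(hull,4)[0] if hasattr(cv2,'approxPolyN') else cv2.approxPolyDP(hull,6,True)[:,0]
    print("corners",q.tolist(),np.round(plane(d,q,.015),3).tolist())
    k=np.zeros(g.shape,np.uint8);cv2.fillConvexPoly(k,hull,1)
    k=cv2.erode(k,np.ones((5,5)))
    w=(k>0)&inr(d,(0,0,120),(180,70,255))
    w,c,st=blob(w); P=plane(d,np.argwhere(w)[:,::-1],.0155)[:,:2]
    vx,vy,x,y=cv2.fitLine(P.astype(np.float32),cv2.DIST_L2,0,.01,.01)[:,0];t=(P-[x,y])@[vx,vy]
    print("seam",x,y,"ang",np.degrees(np.arctan2(vy,vx)),t.min(),t.max(),st)
    m,c,st=blob(inr(d,(20,120,120),(35,255,255)),bx['dot'][i]);print("dot",c,st,plane(d,c,.019))
res={}
for nme,lo,hi in(("blue",(105,100,40),(130,255,255)),("black",(0,0,0),(180,255,75))):
    cs=[]
    for i,d in enumerate(ds):
        m,c,st=blob(inr(d,lo,hi),bx[nme][i]);cs.append(c);print(nme,c,st)
    print(nme,tri(ds,cs))
tiles=[]
for i,d in enumerate(ds):
    x0,y0=[(180,95),(215,135)][i];tiles.append(cv2.resize(d["image"][y0:y0+60,x0:x0+60],(400,400),interpolation=2))
cv2.imwrite("pics/read.png",np.hstack(tiles))
E
```

```text
corners [[246, 240], [186, 189], [205, 175], [265, 224]] [[0.499, -0.109, 0.015], [0.444, 0.142, 0.015], [0.52, 0.16, 0.015], [0.573, -0.093, 0.015]]Traceback (most recent call last):
  File "<stdin>", line 13, in <module>
  File "h.py", line 25, in blob
    n,l,st,c=cv2.connectedComponentsWithStats(m);i=1+np.argmax(st[1:,4]);return l==i,c[i],st[i]
                                                     ~~~~~~~~~^^^^^^^^^^
    return _wrapfunc(a, 'argmax', axis=axis, out=out, **kwds)
    return bound(*args, **kwds)
ValueError: attempt to get argmax of an empty sequence
```

```bash
cat > m.py <<'E'
from h import *
ds=[load("scene0"),load("side0")]
bx=dict(green=[(180,150,300,250),(190,180,310,245)],dot=[(258,203,275,218),(262,214,280,227)],blue=[(268,265,292,298),(225,200,244,250)],black=[(198,108,218,125),(238,149,258,162)])
for i,d in enumerate(ds):
    x0,y0,x1,y1=bx['green'][i];g=np.zeros((384,512),bool);g[y0:y1,x0:x1]=inr(d,(45,100,40),(85,255,255))[y0:y1,x0:x1]
    g=cv2.morphologyEx(g.astype(np.uint8),cv2.MORPH_OPEN,np.ones((3,3)))
    hull=cv2.convexHull(np.argwhere(g)[:,::-1].astype(np.int32))
    q=cv2.approxPolyN(hull,4)[0]
    print("corners",q.tolist(),np.round(plane(d,q,.017),3).tolist())
    k=np.zeros(g.shape,np.uint8);cv2.fillConvexPoly(k,hull,1)
    k=cv2.erode(k,np.ones((3,3)))
    w,c,st=blob((k>0)&inr(d,(0,0,110),(180,70,255))); P=plane(d,np.argwhere(w)[:,::-1],.0155)[:,:2]
    vx,vy,x,y=cv2.fitLine(P.astype(np.float32),cv2.DIST_L2,0,.01,.01)[:,0];t=(P-[x,y])@[vx,vy]
    print("seam",x,y,"ang",np.degrees(np.arctan2(vy,vx)),t.min(),t.max(),st)
    m,c,st=blob(inr(d,(20,120,120),(35,255,255)),bx['dot'][i]);print("dot",c,st,plane(d,c,.019))
for nme,lo,hi in(("blue",(105,100,40),(130,255,255)),("black",(0,0,0),(180,255,75))):
    cs=[]
    for i,d in enumerate(ds):
        m,c,st=blob(inr(d,lo,hi),bx[nme][i]);cs.append(c);print(nme,c,st)
    print(nme,tri(ds,cs))
tiles=[]
for i,d in enumerate(ds):
    x0,y0=[(180,95),(215,135)][i];tiles.append(cv2.resize(d["image"][y0:y0+60,x0:x0+60],(400,400),interpolation=2))
cv2.imwrite("pics/read.png",np.hstack(tiles))
E
python3 m.py
```

```text
corners [[246, 240], [186, 188], [226, 160], [286, 206]] [[0.498, -0.11, 0.017], [0.446, 0.144, 0.017], [0.608, 0.179, 0.017], [0.661, -0.074, 0.017]]
seam 0.55817086 0.030434033 ang -78.06418 -0.13015231689650275 0.11939392275261586 [207 173  62  50 458]
dot [267.88461538 210.19230769] [265 208   7   5  26] [[ 0.606292   -0.05956294  0.019     ]]
corners [[237, 237], [202, 197], [253, 189], [297, 225]] [[0.496, -0.129, 0.017], [0.441, 0.146, 0.017], [0.609, 0.182, 0.017], [0.664, -0.095, 0.017]]
seam 0.56098217 0.02172401 ang -78.27094 -0.14174791133353948 0.1166649681805507 [228 194  42  35 277]
dot [272.22727273 220.45454545] [269 219   7   4  22] [[ 0.60576142 -0.05912169  0.019     ]]
blue [278.06060606 284.5959596 ] [274 276  10  18  99]
blue [233.48412698 228.87301587] [230 212   8  34 252]
blue (array([ 0.45343863, -0.31129336,  0.13421888]), [0.0003, 0.0003])
black [206.5 119.5] [201 113  12  11  30]
black [247.5625 157.6875] [243 156  10   4  16]
black (array([0.61900716, 0.31606214, 0.08100599]), [0.0007, 0.0007])
```

View pics/read.png

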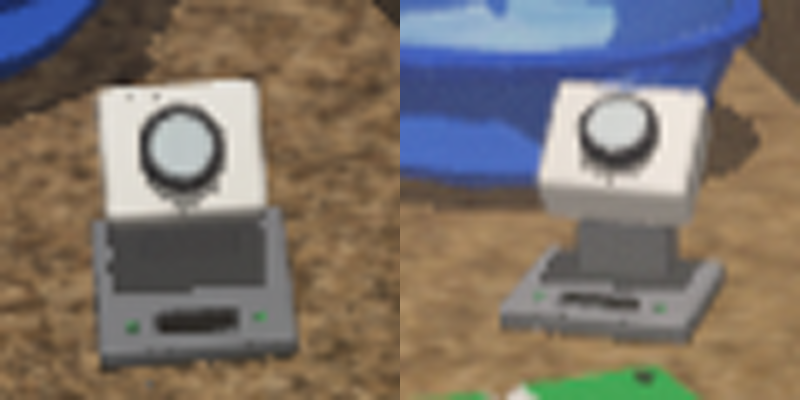

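```bash
cat > go.py <<'E'
import sys;from h import *;from cell import arm, eyes
s=arm.observe();M=R.from_rotvec(s["ee_rot"]).as_matrix();t=np.array([float(v) for v in sys.argv[1:4]])
print("t",round(s["clock"],2),"pos",np.round(s["position"],4),"xaxis yaw",round(np.degrees(np.arctan2(M[1,0],M[0,0])),2),"zaxis",np.round(M[:,2],4),"tool delta",np.round(M.T@(t-s["position"]),4),"f",np.round(s["force"],2),"w",s["width"],"gf",s["gripper_force"])
E
python3 - <<'E'
from h import *
ds=[load("scene0"),load("side0")]
print(tri(ds,[(207.3,117.05),(247.85,154.5)]), tri(ds,[(279,276),(234.5,211)]))
E
python3 go.py 0.45 0.28 0.30
```

```text
(array([0.61955971, 0.31136716, 0.09409052]), [0.0, 0.0]) (array([ 0.45514287, -0.3093002 ,  0.17077465]), [0.001, 0.001])
t 0.15 pos [0.2334 0.5794 0.2261] xaxis yaw 158.06 zaxis [-3.0e-04 -1.2e-03 -1.0e+00] tool delta [-0.3128 -0.1969 -0.0736] f [-0.03 -0.2  -0.04] w 0.9993897019244031 gf 0.0
```

The manual's scale: shifts go in shares of 50 mm and turns go in shares of 2 pi rad. Converting my numbers, -0.039 m is -0.78, -0.0246 m is -0.492.

>>> nudge_tcp(
  rows={"steps": [[-0.78, -0.492, -0.184, 0, 1], [-0.78, -0.492, -0.184, 0, 1], [-0.78, -0.492, -0.184, 0, 1], [-0.78, -0.492, -0.184, 0, 1], [-0.78, -0.492, -0.184, 0, 1], [-0.78, -0.492, -0.184, 0, 1], [-0.78, -0.492, -0.184, 0, 1], [-0.78, -0.492, -0.184, 0, 1], [0, 0, 0, 0, 1]]},
)

```text
clock: 1.05
position: [0.454, 0.2742, 0.3017]
ee_rot: [0.613, 3.077, -0.001]
force: [-0.6, 0.1, 0.2]
width: 1.004
gripper_force: 0.0
```

```bash
python3 -c "
from h import *
snap('wrist','w1')"; python3 go.py 0.5 0.04 0.3
```

```text
t 1.1 pos [0.4516 0.2775 0.3009] xaxis yaw 157.69 zaxis [ 1.5e-03 -2.0e-04 -1.0e+00] tool delta [-0.135  -0.2013  0.0011] f [-0.49  1.13 -0.42] w 1.0011415157905006 gf 0.0
```

View pics/w1.png

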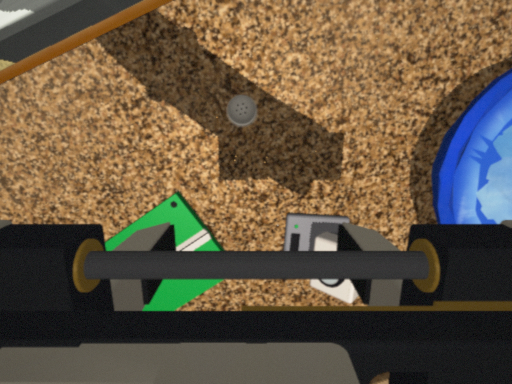

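The wrist view shows only the tool's +x half freely: salt at (242,110), board corner at (175,200), and the reader at (335,260) hidden by the gripper. I'll turn the tool and view the reader from beside it.

In the tool's units: 0.15 rad / 6.2832 = 0.0239.

```bash
python3 go.py 0.62 0.20 0.31
```

```text
t 1.1 pos [0.4516 0.2775 0.3009] xaxis yaw 157.69 zaxis [ 1.5e-03 -2.0e-04 -1.0e+00] tool delta [-0.1853 -0.0077 -0.0088] f [-0.49  1.13 -0.42] w 1.0011415157905006 gf 0.0
```

>>> nudge_tcp(
  rows={"steps": [[0, 0, 0, 0.0239, 1], [0, 0, 0, 0.0239, 1], [0, 0, 0, 0.0239, 1], [0, 0, 0, 0.0239, 1], [0, 0, 0, 0.0239, 1], [0, 0, 0, 0.0239, 1], [0, 0, 0, 0.0239, 1], [0, 0, 0, 0.0207, 1], [0, 0, 0, 0, 1]]},
)

```text
clock: 2.0
position: [0.4483, 0.2819, 0.2998]
ee_rot: [-2.212, -2.23, 0.001]
force: [0.1, -0.1, 0.4]
width: 0.999
gripper_force: 0.0
```

```bash
python3 go.py 0.62 0.20 0.31
```

```text
t 2.0 pos [0.4483 0.2819 0.2998] xaxis yaw 90.46 zaxis [-9.e-04 -2.e-04 -1.e+00] tool delta [-0.0833  0.1711 -0.0103] f [ 0.14 -0.13  0.45] w 0.9989634271224997 gf 0.0
```

In the tool's units: 0.043 m is 0.86, 0.042 m is 0.84.

>>> nudge_tcp(
  rows={"steps": [[-0.4, 0.84, -0.05, 0, 1], [-0.4, 0.86, -0.05, 0, 1], [-0.4, 0.86, -0.05, 0, 1], [-0.4, 0.86, -0.05, 0, 1], [0, 0, 0, 0, 1], [0, 0, 0, 0, 1]]},
)

```text
clock: 2.6
position: [0.6213, 0.2019, 0.3092]
ee_rot: [-2.21, -2.232, 0.002]
force: [0.1, -0.0, -0.8]
width: 0.998
gripper_force: 0.0
```

```bash
python3 -c "
from h import *
snap('wrist','w2')"; python3 go.py 0.555 -0.06 0.31
```

```text
t 2.65 pos [0.6204 0.2029 0.3095] xaxis yaw 90.64 zaxis [-1.6e-03  2.0e-04 -1.0e+00] tool delta [-0.2622 -0.0684 -0.0004] f [0.23 0.6  0.07] w 0.9983521742866573 gf 0.0
```

View pics/w2.png

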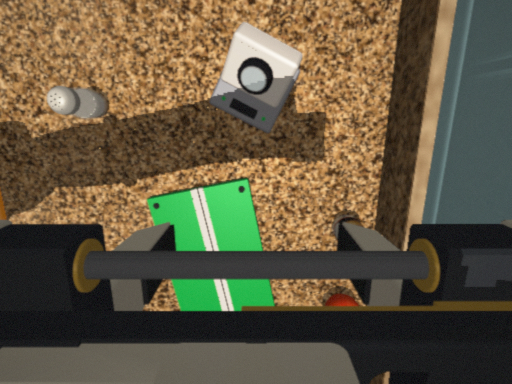

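Lens centre is at (254,76); the head's far edge runs (243,24)–(302,50) and the foot's front edge (212,100)–(268,131), so the reader faces down-left in the picture. The seam runs from (197,188) to (225,310), with a dark line at its bottom.

```bash
cat > m2.py <<'E'
from h import *
d=load("w2");H=hsv(d)
# lens: glass+ring ; dark ring
k,c,st=blob(inr(d,(0,0,0),(180,255,60)),(230,52,280,100))
cn=cv2.findContours(k.astype(np.uint8),cv2.RETR_EXTERNAL,cv2.CHAIN_APPROX_NONE)[0][0]
e=cv2.fitEllipse(cn);print("ring ellipse",e);print("lens",plane(d,e[0],.1), "ring major px->m", max(e[1])/d["fx"]*(d["T"][2,3]-.1))
ds=[load("scene0"),load("side0"),d];print("tri3",tri(ds,[(207.3,117.05),(247.85,154.5),e[0]]))
# head white
w,c,st=blob(inr(d,(0,0,120),(180,60,255)),(215,15,310,110))
q=cv2.approxPolyN(cv2.convexHull(np.argwhere(w)[:,::-1].astype(np.int32)),4)[0];print("head",q.tolist(),st)
for i in range(4):
    for z in(.1,.07,.125):
        a,b=plane(d,[q[i],q[(i+1)%4]],z);v=(b-a)[:2];print(i,z,"len",round(np.linalg.norm(v),4),"ang",round(np.degrees(np.arctan2(v[1],v[0])),1),end="; ")
    print()
# foot dark-grey window + foot edge
a,b=plane(d,[(212,100),(268,131)],.02);v=(b-a)[:2];print("foot front",np.linalg.norm(v),np.degrees(np.arctan2(v[1],v[0])))
# seam
L=[];Rr=[]
for y in range(196,224):
    row=inr(d,(0,0,110),(180,80,255))[y,180:225];xs=np.where(row)[0]+180
    if len(xs)>3: L.append((xs.min()-.5,y));Rr.append((xs.max()+.5,y))
L=plane(d,L,.019)[:,:2];Rr=plane(d,Rr,.019)[:,:2];mid=(L+Rr)/2
vx,vy,x,y=cv2.fitLine(mid.astype(np.float32),cv2.DIST_HUBER,0,.01,.01)[:,0];print("seam",x,y,np.degrees(np.arctan2(vy,vx)),"w",np.linalg.norm(L-Rr,axis=1).mean())
# board far edge
g,_,_=blob(inr(d,(45,100,40),(85,255,255)),(140,170,170,222))
cv2.imwrite("pics/c2.png",np.hstack([cv2.resize(d["image"][10:140,190:320],(560,560),interpolation=2)]))
E
python3 m2.py
```

```text
ring ellipse ((255.01463317871094, 75.77925872802734), (32.572200775146484, 35.67402648925781), 155.86135864257812)
lens [[0.61916939 0.31261977 0.1       ]] ring major px->m 0.043665520658899684
tri3 (array([0.61971923, 0.31293532, 0.0933552 ]), [0.0007, 0.0003, 0.0007])
head [[274, 105], [212, 95], [239, 18], [311, 58]] [ 215   22   87   84 3336]
0 0.1 len 0.0732 ang 171.8; 0 0.07 len 0.0792 ang 171.8; 0 0.125 len 0.0682 ang 171.8; 
1 0.1 len 0.0866 ang 68.4; 1 0.07 len 0.0937 ang 68.4; 1 0.125 len 0.0807 ang 68.4; 
2 0.1 len 0.0903 ang -26.1; 2 0.07 len 0.0977 ang -26.1; 2 0.125 len 0.0842 ang -26.1; 
3 0.1 len 0.0654 ang -128.3; 3 0.07 len 0.0707 ang -128.3; 3 0.125 len 0.0609 ang -128.3; 
foot front 0.0910791186504976 -27.79075482995563
seam 0.5360563 0.12787353 -78.15976 w 0.02104451154880236
```

View pics/c2.png

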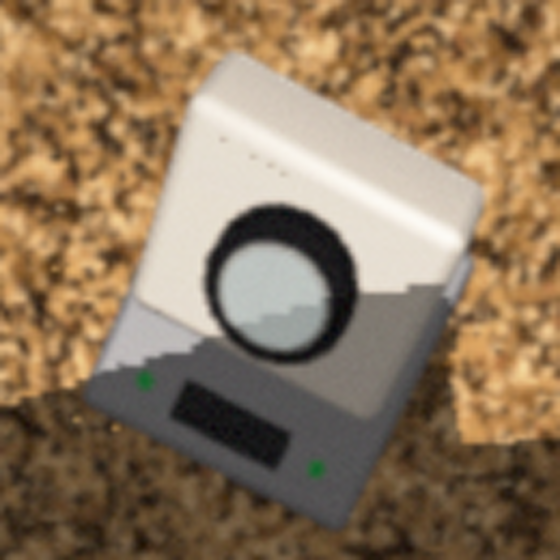

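The crop shows the glass centred at crop (272,297), i.e. image (253.1,78.9). The black ring's side wall shows above it, and the horizontal edges lie about 27.3 degrees down to the right.

```bash
python3 - <<'E'
from h import *
d=load("w2");ds=[load("scene0"),load("side0"),d]
print(plane(d,(253.1,78.9),.1)); print(tri(ds,[(207.45,116.75),(247.4,153.45),(253.1,78.9)]),tri(ds[:2],[(207.45,116.75),(247.4,153.45)]))
s=130/560
for A,B,z in(((145,380),(316,468),.015),((88,398),(340,527),.015),((195,100),(462,247),.12),((133,297),(370,415),.075)):
    a,b=plane(d,np.array([A,B])*s+[190,10],z);v=b-a;print(np.degrees(np.arctan2(v[1],v[0])),np.linalg.norm(v),a)
E
python3 go.py 0.455 -0.25 0.30
```

```text
[[0.61699908 0.30924076 0.1       ]]
(array([0.61764642, 0.3088086 , 0.09845818]), [0.0012, 0.0004, 0.0009]) (array([0.6173326 , 0.30658328, 0.09951858]), [0.0005, 0.0005])
-25.899325503819952 0.06392760494610375 [0.57401487 0.29189377 0.015     ]
-25.984464932077813 0.09483028713500702 [0.55482791 0.28596283 0.015     ]
-26.154600113711414 0.07403375049977065 [0.59818942 0.35186662 0.12      ]
-24.815401753985306 0.07534149359863129 [0.57719601 0.31149071 0.075     ]
t 2.65 pos [0.6204 0.2029 0.3095] xaxis yaw 90.64 zaxis [-1.6e-03  2.0e-04 -1.0e+00] tool delta [-0.451  -0.1705  0.0097] f [0.23 0.6  0.07] w 0.9983521742866573 gf 0.0
```

In the tool's units: -0.0475 m is -0.95, -0.0062 m is -0.124.

>>> nudge_tcp(
  rows={"steps": [[-0.95, -0.124, 0, 0, 1], [-0.95, -0.124, 0, 0, 1], [-0.95, -0.124, 0, 0, 1], [-0.95, -0.124, 0, 0, 1], [-0.95, -0.124, 0, 0, 1], [-0.95, -0.124, 0, 0, 1], [-0.95, -0.124, 0, 0, 1], [0, 0, 0, 0, 1], [0, 0, 0, 0, 1]]},
)

```text
clock: 3.55
position: [0.5796, -0.1303, 0.3106]
ee_rot: [-2.211, -2.231, -0.002]
force: [0.3, 1.3, 0.0]
width: 1.004
gripper_force: 0.0
```

```bash
python3 -c "
from h import *
snap('wrist','w3')"; python3 go.py 0.455 -0.38 0.30
```

```text
t 3.6 pos [ 0.5801 -0.1287  0.3104] xaxis yaw 90.64 zaxis [ 2.0e-04  1.7e-03 -1.0e+00] tool delta [-0.2499 -0.1279  0.0099] f [-0.01  0.53 -0.25] w 0.9961985089154161 gf 0.0
```

In the tool's units: -0.0417 m is -0.834, -0.0213 m is -0.426.

>>> nudge_tcp(
  rows={"steps": [[-0.834, -0.426, 0.03, 0, 1], [-0.834, -0.426, 0.03, 0, 1], [-0.834, -0.426, 0.03, 0, 1], [-0.834, -0.426, 0.03, 0, 1], [-0.834, -0.426, 0.03, 0, 1], [-0.834, -0.426, 0.03, 0, 1], [0, 0, 0, 0, 1], [0, 0, 0, 0, 1]]},
)

```text
clock: 4.4
position: [0.4551, -0.3808, 0.3011]
ee_rot: [-2.211, -2.231, -0.001]
force: [1.0, 1.3, -0.8]
width: 1.002
gripper_force: 0.0
```

```bash
python3 - <<'E'
from h import *
w4=snap('wrist','w4');w3=load('w3')
cv2.imwrite("pics/c34.png",np.hstack([w3["image"][:250,100:500],w4["image"][:250,100:500]]))
E
```

```text
(no output)
```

View pics/c34.png

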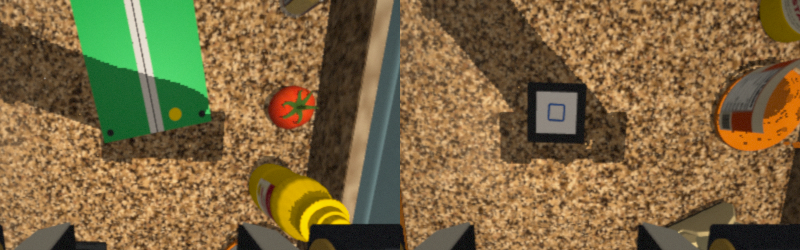

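Left (w3): dot at image (275,115), seam from (230,0) to (257,130). Right (w4): wand top at image (257,113), stand almost square to the picture.

```bash
python3 - <<'E'
from h import *
d=load("w3");m=inr(d,(0,0,100),(180,80,255));L=[];Q=[]
for y in range(5,120):
    c=int(230+(257-230)*y/130);xs=np.where(m[y,c-16:c+17])[0]+c-16
    if len(xs)>3:L.append((xs.min()-.5,y));Q.append((xs.max()+.5,y))
L=plane(d,L,.019)[:,:2];Q=plane(d,Q,.019)[:,:2];mid=(L+Q)/2
vx,vy,x,y=cv2.fitLine(mid.astype(np.float32),cv2.DIST_HUBER,0,.01,.01)[:,0];print("seam",x,y,np.degrees(np.arctan2(vy,vx)),np.linalg.norm(L-Q,axis=1).mean(), "x at y=.0371",x+(.0371-y)*vx/vy)
k,c,st=blob(inr(d,(20,120,120),(35,255,255)),(262,100,290,128));print("dot",c,st,plane(d,c,.019))
d=load("w4")
k,c,st=blob(inr(d,(0,0,0),(180,255,45)),(222,75,292,150))
r=cv2.minAreaRect(np.argwhere(k)[:,::-1].astype(np.float32));print("foot",r,plane(d,r[0],.008))
k,c,st=blob(inr(d,(100,90,40),(130,255,255)),(240,95,275,130))
r=cv2.minAreaRect(np.argwhere(k)[:,::-1].astype(np.float32));print("wand",r,st,plane(d,r[0],.17))
k,c,st=blob(inr(d,(0,0,100),(180,70,255))|k,(225,85,290,145))
r=cv2.minAreaRect(np.argwhere(k)[:,::-1].astype(np.float32));print("col",r,st,plane(d,r[0],.1))
E
python3 go.py 0.454 -0.31 0.30
```

```text
seam 0.5618083 0.0072873784 -78.03365 0.02124047256421338 x at y=.0371 0.5554897
dot [274.68695652 113.6173913 ] [269 108  12  12 115] [[ 0.60676795 -0.06044335  0.019     ]]
foot ((257.9405212402344, 110.64706420898438), (65.69407653808594, 63.92362594604492), 88.80650329589844) [[ 0.45782603 -0.30704944  0.008     ]]
wand ((256.0, 112.0), (16.0, 16.0), 90.0) [248 104  17  17  58] [[ 0.45476246 -0.31045552  0.17      ]]
col ((256.0, 112.5), (41.0, 40.0), 90.0) [ 236   92   41   42 1624] [[ 0.45488363 -0.31036869  0.1       ]]
t 4.45 pos [ 0.456  -0.3798  0.301 ] xaxis yaw 90.66 zaxis [ 4.0e-04  1.5e-03 -1.0e+00] tool delta [ 0.0698 -0.0012  0.0011] f [1.29 0.09 0.21] w 1.0007302186922926 gf 0.0
```

In the tool's units: 0.035 m is 0.7, 0.02 m is 0.4.

>>> nudge_tcp(
  rows={"steps": [[0.7, 0, 0.4, 0, 1], [0.7, 0, 0.4, 0, 1], [0, 0, 0.4, 0, 1], [0, 0, 0, 0, 1], [0, 0, 0, 0, 1]]},
)

```text
clock: 4.95
position: [0.4549, -0.3108, 0.2418]
ee_rot: [-2.209, -2.233, -0.0]
force: [0.0, -0.3, 0.5]
width: 1.0
gripper_force: 0.0
```

```bash
python3 go.py 0.4548 -0.3104 0.118
```

```text
t 4.95 pos [ 0.4549 -0.3108  0.2418] xaxis yaw 90.62 zaxis [ 1.e-04  1.e-04 -1.e+00] tool delta [ 4.000e-04 -1.000e-04  1.238e-01] f [ 0.03 -0.31  0.51] w 0.9995497624817294 gf 0.0
```

>>> nudge_tcp(
  rows={"steps": [[0, 0, 0.62, 0, 1], [0, 0, 0.62, 0, 1], [0, 0, 0.62, 0, 1], [0, 0, 0.62, 0, 1], [0, 0, 0, 0, 1], [0, 0, 0, 0, 0], [0, 0, 0, 0, 0], [0, 0, 0, 0, 0], [0, 0, 0, 0, 0], [0, 0, 0, 0, 0]]},
  grip_n=30,
)

```text
clock: 5.95
position: [0.4542, -0.3122, 0.118]
ee_rot: [2.212, 2.23, 0.001]
force: [-0.3, -1.1, -0.5]
width: 0.619
gripper_force: 0.0
```

```bash
python3 go.py 0.4548 -0.3104 0.23
```

```text
t 5.95 pos [ 0.4542 -0.3122  0.118 ] xaxis yaw 90.46 zaxis [ 1.1e-03 -3.0e-04 -1.0e+00] tool delta [ 0.0017  0.0007 -0.112 ] f [-0.25 -1.09 -0.55] w 0.6191869508557735 gf 0.0
```

Fingers still closing (width 0.62); let them finish.

>>> nudge_tcp(
  rows={"steps": [[0, 0, 0, 0, 0], [0, 0, 0, 0, 0], [0, 0, 0, 0, 0], [0, 0, 0, 0, 0], [0, 0, 0, 0, 0], [0, 0, 0, 0, 0], [0, 0, 0, 0, 0]]},
)

```text
clock: 6.65
position: [0.4539, -0.312, 0.1173]
ee_rot: [-2.213, -2.23, -0.0]
force: [-0.1, -0.2, -1.2]
width: 0.172
gripper_force: 30.0
```

In the tool's units: -0.03 m is -0.6, -0.02 m is -0.4.

>>> nudge_tcp(
  rows={"steps": [[0, 0, -0.4, 0, 0], [0, 0, -0.6, 0, 0], [0, 0, -0.6, 0, 0], [0, 0, -0.6, 0, 0], [0, 0, 0, 0, 0], [0, 0, 0, 0, 0]]},
)

```text
clock: 7.25
position: [0.454, -0.312, 0.2275]
ee_rot: [2.212, 2.23, 0.001]
force: [-0.3, 0.1, -2.1]
width: 0.175
gripper_force: 30.0
```

```bash
python3 - <<'E'
from h import *
a=snap('side','s5');b=snap('wrist','w5')
cv2.imwrite("pics/c5.png",np.hstack([cv2.resize(a["image"][120:320,150:310],(400,500)),b["image"][:,100:500][:384]] if 0 else [cv2.resize(a["image"][120:320,150:310],(400,500)),cv2.resize(b["image"][:,56:456],(400,500))]))
E
python3 go.py 0.5754 -0.0567 0.2
```

```text
t 7.35 pos [ 0.4533 -0.3115  0.2262] xaxis yaw 90.46 zaxis [-0.0016  0.001  -1.    ] tool delta [0.2537 0.1242 0.0263] f [-0.19  0.85 -1.82] w 0.1710871942246761 gf 29.9982950091362
```

View pics/c5.png

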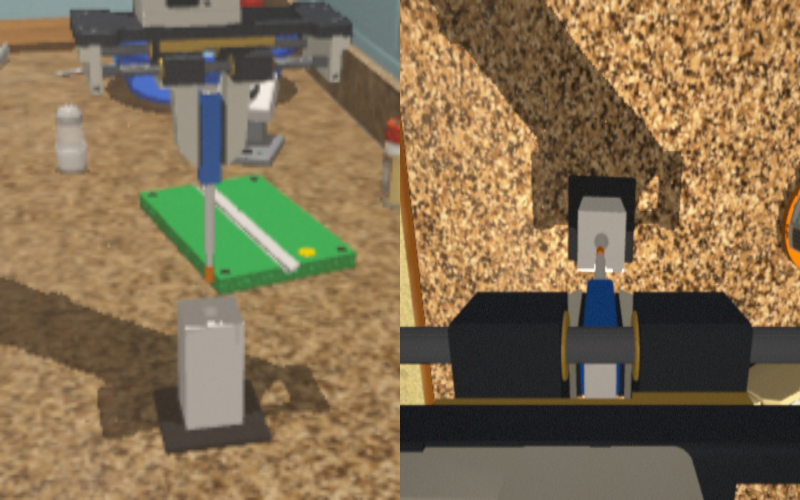

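Side view: wand is straight in the fingers and clear of the stand. Wrist view: orange tip visible just below the grip, above the stand hole. I'll check tip offset and mustard clearance.

In the tool's units: 0.0363 m is 0.726, 0.0177 m is 0.354, -0.1 rad / 6.2832 = -0.0159.

```bash
python3 - <<'E'
from h import *
d=load("w5");k,c,st=blob(inr(d,(3,150,120),(18,255,255)),(230,170,290,220));print("tip",c,st)
T=d["T"] ; s=np.array([.4533,-.3115,.2262]);p=plane(d,(c[0],st[1]+0.),s[2]-.103);print(p, p-s)
d=load("w3");print("mustard cap",plane(d,(425,222),.19),"tomato",plane(d,(391,107),.06))
k,c,st=blob(inr(d,(20,150,100),(32,255,255)),(340,150,460,230));
for v in((352,165),(370,210)):print("must base",plane(d,v,0.02))
E
```

```text
tip [255.96666667 191.73333333] [253 189   7   7  30]
[[ 0.45368302 -0.3082883   0.1232    ]] [[ 0.00038302  0.0032117  -0.103     ]]
mustard cap [[ 0.74692824 -0.16323251  0.19      ]] tomato [[ 0.75635018 -0.05099571  0.06      ]]
must base [[ 0.72519423 -0.13433296  0.02      ]]
must base [[ 0.7598837  -0.20527601  0.02      ]]
```

>>> nudge_tcp(
  rows={"steps": [[0.726, 0.354, 0.074, 0, 0], [0.726, 0.354, 0.074, 0, 0], [0.726, 0.354, 0.074, 0, 0], [0.726, 0.354, 0.074, 0, 0], [0.726, 0.354, 0.074, 0, 0], [0.726, 0.354, 0.074, 0, 0], [0.726, 0.354, 0.074, 0, 0], [0, 0, 0, -0.0159, 0], [0, 0, 0, -0.0159, 0], [0, 0, 0, 0, 0]]},
)

```text
clock: 8.35
position: [0.575, -0.0567, 0.2]
ee_rot: [-1.975, -2.441, 0.003]
force: [0.1, 0.7, -1.1]
width: 0.173
gripper_force: 30.0
```

```bash
python3 go.py 0.5754 -0.0567 0.2
```

```text
t 8.35 pos [ 0.575  -0.0567  0.2   ] xaxis yaw 102.04 zaxis [-2.6e-03 -1.0e-04 -1.0e+00] tool delta [-0.0001  0.0004 -0.    ] f [ 0.13  0.66 -1.09] w 0.1728971532319366 gf 29.99685287475586
```

In the tool's units: 0.03 m is 0.6, 0.01 m is 0.2.

>>> nudge_tcp(
  rows={"steps": [[0, 0.008, 0.6, 0, 0], [0, 0, 0.6, 0, 0], [0, 0, 0.2, 0, 0], [0, 0, 0, 0, 0]]},
)

```text
clock: 8.75
position: [0.5747, -0.0571, 0.1298]
ee_rot: [-1.98, -2.435, 0.004]
force: [0.3, 0.1, -0.7]
width: 0.175
gripper_force: 30.0
```

```bash
python3 - <<'E'
from h import *
d=snap('wrist','w6');k,c,st=blob(inr(d,(3,150,120),(18,255,255)),(225,160,290,230));print("tip",c,st)
p=plane(d,c,.034);print("tip",p)
# seam centre in same image just ahead of the tip
m=inr(d,(0,0,100),(180,80,255))
for y in range(60,180,15):
    xs=np.where(m[y,225:290])[0]+225
    if len(xs): print(y,xs.min(),xs.max(),plane(d,((xs.min()+xs.max())/2,y),.019))
E
python3 go.py 0.5754 -0.0567 0.112
```

```text
tip [256.         191.96551724] [253 189   7   7  29]
tip [[ 0.57390101 -0.05461179  0.034     ]]
60 245 269 [[0.55244041 0.05238488 0.019     ]]
75 245 268 [[0.55441178 0.04090394 0.019     ]]
90 245 268 [[0.55684675 0.02923092 0.019     ]]
105 245 268 [[0.5593415  0.01727137 0.019     ]]
120 245 268 [[0.56189824 0.00501459 0.019     ]]
135 246 268 [[ 0.56495077 -0.00746077  0.019     ]]
150 246 268 [[ 0.56764414 -0.02034501  0.019     ]]
165 246 268 [[ 0.57040703 -0.03356185  0.019     ]]
t 8.8 pos [ 0.5758 -0.0572  0.1312] xaxis yaw 101.81 zaxis [-1.4e-03 -2.0e-04 -1.0e+00] tool delta [ 0.0006 -0.0003  0.0192] f [ 0.   -0.8  -0.82] w 0.1756608227011319 gf 29.99821364879608
```

In the tool's units: 0.004 m is 0.08, 0.003 m is 0.06.

>>> nudge_tcp(
  rows={"steps": [[0, 0.012, 0.08, 0, 0], [0, 0, 0.08, 0, 0], [0, 0, 0.08, 0, 0], [0, 0, 0.08, 0, 0], [0, 0, 0.06, 0, 0], [0, 0, 0, 0, 0], [0, 0, 0, 0, 0]]},
)

```text
clock: 9.5
position: [0.5765, -0.0568, 0.1124]
ee_rot: [-1.979, -2.44, 0.0]
force: [-0.8, 0.5, 1.2]
width: 0.17
gripper_force: 30.0
```

```bash
python3 go.py 0.5754 -0.0567 0.112
```

```text
t 9.5 pos [ 0.5765 -0.0568  0.1124] xaxis yaw 101.91 zaxis [-4.e-04  0.e+00 -1.e+00] tool delta [ 0.0003 -0.0011  0.0004] f [-0.85  0.55  1.16] w 0.16970044619579946 gf 30.000238716602325
```

The manual's scale: shifts go in shares of 50 mm and turns go in shares of 2 pi rad. Converting my numbers, 0.004 m is 0.08, -0.0003 m is -0.006.

>>> nudge_tcp(
  rows={"steps": [[0.08, 0, 0, 0, 0], [0.08, -0.006, 0, 0, 0], [0.08, 0, 0, 0, 0], [0.08, 0, 0, 0, 0], [0.08, 0, 0, 0, 0], [0.08, 0, 0, 0, 0], [0.08, 0, 0, 0, 0], [0.08, 0, 0, 0, 0], [0.08, 0, 0, 0, 0], [0.08, 0, 0, 0, 0]]},
)

```text
clock: 10.5
position: [0.5681, -0.0173, 0.1125]
ee_rot: [1.979, 2.44, 0.0]
force: [-1.7, -1.5, 0.5]
width: 0.173
gripper_force: 30.0
```

```bash
python3 go.py 0.536 0.1291 0.112
```

```text
t 10.5 pos [ 0.5681 -0.0173  0.1125] xaxis yaw 101.92 zaxis [ 1.e-04 -0.e+00 -1.e+00] tool delta [ 0.1499 -0.0012  0.0005] f [-1.67 -1.52  0.46] w 0.17268811863883596 gf 30.000513195991516
```

In the tool's units: 0.004 m is 0.08, -0.0003 m is -0.006.

>>> nudge_tcp(
  rows={"steps": [[0.08, -0.006, 0, 0, 0], [0.08, -0.006, 0, 0, 0], [0.08, -0.006, 0, 0, 0], [0.08, 0, 0, 0, 0], [0.08, 0, 0, 0, 0], [0.08, 0, 0, 0, 0], [0.08, 0, 0, 0, 0], [0.08, 0, 0, 0, 0], [0.08, 0, 0, 0, 0], [0.08, 0, 0, 0, 0]]},
)

```text
clock: 11.5
position: [0.5589, 0.0216, 0.1124]
ee_rot: [-1.979, -2.44, -0.0]
force: [-1.6, -1.6, 0.0]
width: 0.177
gripper_force: 30.0
```

```bash
python3 go.py 0.536 0.1291 0.112
```

```text
t 11.5 pos [0.5589 0.0216 0.1124] xaxis yaw 101.91 zaxis [-0.e+00  1.e-04 -1.e+00] tool delta [ 0.1099 -0.0003  0.0004] f [-1.64 -1.59  0.04] w 0.17678352522460777 gf 30.000359416007996
```

In the tool's units: 0.004 m is 0.08, -0.0003 m is -0.006.

>>> nudge_tcp(
  rows={"steps": [[0.08, -0.006, 0.006, 0, 0], [0.08, -0.006, 0.006, 0, 0], [0.08, 0, 0, 0, 0], [0.08, 0, 0, 0, 0], [0.08, 0, 0, 0, 0], [0.08, 0, 0, 0, 0], [0.08, 0, 0, 0, 0], [0.08, 0, 0, 0, 0], [0.08, 0, 0, 0, 0], [0.08, 0, 0, 0, 0]]},
)

```text
clock: 12.5
position: [0.5502, 0.0606, 0.1119]
ee_rot: [1.979, 2.44, 0.0]
force: [-0.2, -1.4, -0.2]
width: 0.175
gripper_force: 30.0
```

```bash
python3 go.py 0.536 0.1291 0.112
```

```text
t 12.5 pos [0.5502 0.0606 0.1119] xaxis yaw 101.91 zaxis [ 2.e-04  1.e-04 -1.e+00] tool delta [ 0.0699  0.0002 -0.0001] f [-0.17 -1.37 -0.22] w 0.17487209943593285 gf 29.997854232788086
```

In the tool's units: 0.004 m is 0.08, 0.0005 m is 0.01.

>>> nudge_tcp(
  rows={"steps": [[0.08, 0, 0.01, 0, 0], [0.08, 0, 0, 0, 0], [0.08, 0, 0, 0, 0], [0.08, 0, 0, 0, 0], [0.08, 0, 0, 0, 0], [0.08, 0, 0, 0, 0], [0.08, 0, 0, 0, 0], [0.08, 0, 0, 0, 0], [0.08, 0, 0, 0, 0], [0.08, 0, 0, 0, 0]]},
)

```text
clock: 13.5
position: [0.5419, 0.0998, 0.1113]
ee_rot: [1.979, 2.44, 0.0]
force: [0.1, -1.1, 0.6]
width: 0.174
gripper_force: 30.0
```

>>> nudge_tcp(
  rows={"steps": [[0.08, 0, 0, 0, 0], [0.08, 0, 0, 0, 0], [0.08, 0, 0, 0, 0], [0.08, 0, 0, 0, 0], [0.08, 0, 0, 0, 0], [0.08, 0, 0, 0, 0], [0.06, 0, 0, 0, 0], [0, 0, 0, 0, 0]]},
)

```text
clock: 14.3
position: [0.5361, 0.1268, 0.1113]
ee_rot: [-1.978, -2.44, -0.001]
force: [1.0, 0.4, 0.1]
width: 0.174
gripper_force: 30.0
```

```bash
python3 go.py 0.536 0.1291 0.112
```

```text
t 14.3 pos [0.5361 0.1268 0.1113] xaxis yaw 101.96 zaxis [-2.e-04  6.e-04 -1.e+00] tool delta [ 0.0023  0.0004 -0.0007] f [1.03 0.4  0.05] w 0.1735925897839933 gf 29.997612833976746
```

In the tool's units: -0.04 m is -0.8, -0.007 m is -0.14, 0.1 rad / 6.2832 = 0.0159.

>>> nudge_tcp(
  rows={"steps": [[0, 0, -0.1, 0, 0], [0, 0, -0.12, 0, 0], [0, 0, -0.14, 0, 0], [0, 0, -0.8, 0, 0], [0, 0, -0.8, 0.0159, 0], [0, 0, 0, 0.0159, 0], [0, 0, 0, 0, 0]]},
)

```text
clock: 15.0
position: [0.5368, 0.1259, 0.2108]
ee_rot: [2.214, 2.228, 0.004]
force: [0.3, -0.1, -1.8]
width: 0.174
gripper_force: 30.0
```

```bash
python3 go.py 0.455 -0.262 0.19
```

```text
t 15.0 pos [0.5368 0.1259 0.2108] xaxis yaw 90.35 zaxis [ 0.0021  0.0011 -1.    ] tool delta [-0.3874 -0.0843  0.0202] f [ 0.33 -0.13 -1.82] w 0.1737544652196598 gf 29.999324083328247
```

In the tool's units: -0.043 m is -0.86, -0.0094 m is -0.188.

>>> nudge_tcp(
  rows={"steps": [[-0.86, -0.188, 0, 0, 0], [-0.86, -0.188, 0, 0, 0], [-0.86, -0.188, 0, 0, 0], [-0.86, -0.188, 0, 0, 0], [-0.86, -0.188, 0, 0, 0], [-0.86, -0.188, 0, 0, 0], [-0.86, -0.188, 0, 0, 0], [-0.86, -0.188, 0, 0, 0], [-0.86, -0.188, 0, 0, 0], [0, 0, 0, 0, 0]]},
)

```text
clock: 16.0
position: [0.4514, -0.2683, 0.2092]
ee_rot: [2.219, 2.223, -0.005]
force: [-0.2, 0.7, -0.5]
width: 0.167
gripper_force: 30.0
```

>>> nudge_tcp(
  rows={"steps": [[0, 0, 0.43, 0, 0], [0, 0, 0.43, 0, 0], [0, 0, 0, 0, 0], [0, 0, 0, 0, 0]]},
  grip_n=5,
)

```text
clock: 16.4
position: [0.4544, -0.2614, 0.1661]
ee_rot: [-2.21, -2.231, 0.001]
force: [0.7, 0.1, -0.1]
width: 0.176
gripper_force: 5.0
```

```bash
python3 go.py 0.455 -0.2834 0.167
```

```text
t 16.4 pos [ 0.4544 -0.2614  0.1661] xaxis yaw 90.54 zaxis [-1.8e-03  6.0e-04 -1.0e+00] tool delta [-0.022   0.0004 -0.0009] f [ 0.74  0.15 -0.1 ] w 0.17554543079996338 gf 4.999973997473717
```

In the tool's units: -0.011 m is -0.22, -0.0075 m is -0.15.

>>> nudge_tcp(
  rows={"steps": [[-0.22, 0, 0, 0, 0], [-0.22, 0, 0, 0, 0], [-0.15, 0, 0.006, 0, 0], [-0.15, 0, 0.006, 0, 0], [-0.146, 0, 0.032, 0, 0], [-0.146, 0, 0.032, 0, 0], [-0.14, 0, 0.056, 0, 0], [-0.14, 0, 0.056, 0, 0]]},
)

```text
clock: 17.2
position: [0.4553, -0.3279, 0.1566]
ee_rot: [-2.212, -2.23, 0.0]
force: [-0.2, 1.2, -1.1]
width: 0.179
gripper_force: 5.0
```

```bash
python3 go.py 0.455 -0.3269 0.1575
```

```text
t 17.2 pos [ 0.4553 -0.3279  0.1566] xaxis yaw 90.46 zaxis [-1.e-04  1.e-04 -1.e+00] tool delta [ 0.001  -0.0003 -0.0009] f [-0.23  1.15 -1.14] w 0.17866883009311865 gf 5.000173598527908
```

>>> nudge_tcp(
  rows={"steps": [[-0.126, 0, 0.08, 0, 0], [-0.126, 0, 0.08, 0, 0], [0, 0, 0, 0, 0]]},
)

```text
clock: 17.5
position: [0.4549, -0.3409, 0.1482]
ee_rot: [-2.213, -2.229, 0.001]
force: [-0.4, 0.2, -0.8]
width: 0.171
gripper_force: 5.0
```

```bash
python3 go.py 0.455 -0.3396 0.1495; python3 - <<'E'
from h import *
a=snap('side','s7');b=snap('wrist','w7')
cv2.imwrite("pics/c7.png",np.hstack([cv2.resize(a["image"][120:320,150:310],(400,500)),cv2.resize(b["image"][:,56:456],(400,500))]))
E
```

```text
t 17.5 pos [ 0.4549 -0.3409  0.1482] xaxis yaw 90.4 zaxis [-1.e-03 -2.e-04 -1.e+00] tool delta [ 0.0013  0.0001 -0.0013] f [-0.44  0.16 -0.78] w 0.17069823645995702 gf 4.999696835875511
```

View pics/c7.png

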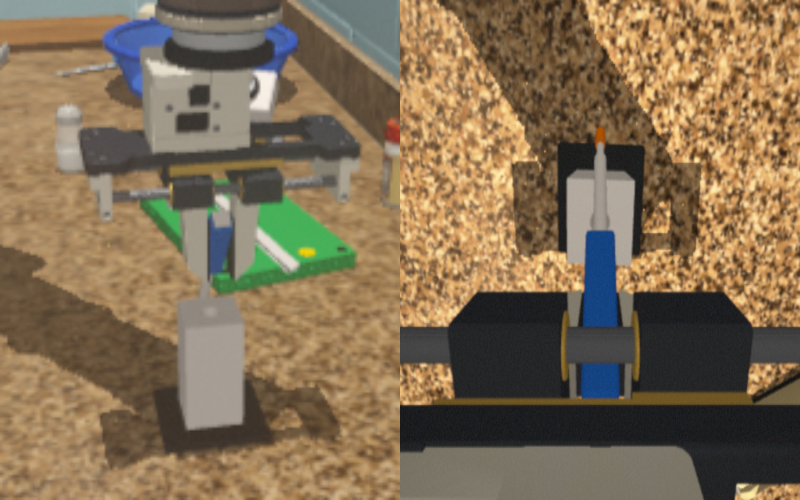

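Pivot worked: in the wrist view the tip now reaches out to crop (600,130), leaning over the stand edge. I'll firm the grip, lift off and measure the tilt.

In the tool's units: -0.04 m is -0.8, -0.02 m is -0.4.

>>> nudge_tcp(
  rows={"steps": [[0, 0, 0, 0, 0], [0, 0, 0, 0, 0], [0, 0, -0.4, 0, 0], [0, 0, -0.8, 0, 0], [0, 0, -0.8, 0, 0], [0, 0, 0, 0, 0], [0, 0, 0, 0, 0]]},
  grip_n=35,
)

```text
clock: 18.3
position: [0.4559, -0.34, 0.2497]
ee_rot: [2.211, 2.229, 0.002]
force: [-0.4, 0.6, -1.8]
width: 0.171
gripper_force: 35.0
```

```bash
cat > tilt.py <<'E'
from h import *;from scipy.optimize import brentq;import sys
def tip(d):
    o=d["mount"];D=dict(d,T=o)
    m=inr(d,(3,150,120),(18,255,255));k,c,st=blob(m,(225,40,290,220))
    out=[]
    for v,L in((st[1],.121),(st[1]+st[3],.109)):
        O,r=ray(D,(c[0],v))
        f=lambda t:O+r[0]*t
        # point at distance L from grasp, farthest side
        g=np.array([0,0,-.0188]);t=brentq(lambda t:np.linalg.norm(((f(t)-g)*[1,0,1]))-L,.12,.5)
        p=f(t);out.append((np.round(p,4).tolist(),round(float(np.degrees(np.arctan2(p[0],p[2]+.0188))),1)))
    return c,st,out
if __name__=="__main__":
    for n in sys.argv[1:]: print(n,tip(load(n)))
E
python3 - <<'E'
from h import *
snap('wrist','w8');snap('side','s8')
E
python3 tilt.py w5 w7 w8; python3 go.py 0.5 0 0.25
```

```text
w5 (array([279.05263158,  51.81578947]), array([275,  49,   9,   8,  38], dtype=int32), [([0.1061, 0.0141, 0.0393], 61.3), ([0.0994, 0.0132, 0.0259], 65.8)])
w7 (array([255.6097561 , 103.86178862]), array([251,  97,  11,  16, 123], dtype=int32), [([0.0803, -0.0, 0.0717], 41.6), ([0.069, -0.0001, 0.0656], 39.3)])
w8 (array([255.88095238, 104.        ]), array([251,  97,  11,  16, 126], dtype=int32), [([0.0803, 0.0002, 0.0717], 41.6), ([0.069, 0.0001, 0.0656], 39.3)])
t 18.4 pos [ 0.4551 -0.3393  0.2479] xaxis yaw 90.48 zaxis [-0.0011  0.001  -1.    ] tool delta [ 0.3389  0.0477 -0.0018] f [-0.    0.08 -1.09] w 0.17464405667866031 gf 34.99973237514496
```

In the tool's units: 0.12 rad / 6.2832 = 0.0191.

```bash
python3 go.py 0.554 0.18 0.25
```

```text
t 18.4 pos [ 0.4551 -0.3393  0.2479] xaxis yaw 90.48 zaxis [-0.0011  0.001  -1.    ] tool delta [ 0.5184  0.1032 -0.0016] f [-0.    0.08 -1.09] w 0.17464405667866031 gf 34.99973237514496
```

>>> nudge_tcp(
  rows={"steps": [[0, 0, 0, 0.0159, 0], [0, 0, 0, 0.0191, 0], [0, 0, 0, 0.0191, 0], [0, 0, 0, 0.0191, 0], [0, 0, 0, 0, 0]]},
)

```text
clock: 18.9
position: [0.455, -0.3394, 0.2475]
ee_rot: [-2.663, -1.664, 0.002]
force: [-0.7, -0.3, -1.6]
width: 0.175
gripper_force: 35.0
```

```bash
python3 go.py 0.554 0.18 0.25
```

```text
t 18.9 pos [ 0.455  -0.3394  0.2475] xaxis yaw 63.99 zaxis [-0.0025  0.001  -1.    ] tool delta [ 0.5102 -0.1387 -0.0023] f [-0.68 -0.33 -1.6 ] w 0.17485259649927445 gf 35.00107705593109
```

In the tool's units: 0.03 m is 0.6, -0.008 m is -0.16.

>>> nudge_tcp(
  rows={"steps": [[0.6, -0.16, 0, 0, 0], [0.6, -0.16, 0, 0, 0], [0.6, -0.16, 0, 0, 0], [0.6, -0.16, 0, 0, 0], [0.6, -0.16, 0, 0, 0], [0.6, -0.16, 0, 0, 0], [0.6, -0.16, 0, 0, 0], [0.6, -0.16, 0, 0, 0], [0.6, -0.16, 0, 0, 0], [0.6, -0.16, 0, 0, 0]]},
)

```text
clock: 19.9
position: [0.5141, -0.0339, 0.2482]
ee_rot: [-2.659, -1.672, 0.002]
force: [-0.5, -1.1, -0.4]
width: 0.17
gripper_force: 35.0
```

>>> nudge_tcp(
  rows={"steps": [[0.6, -0.16, 0, 0, 0], [0.6, -0.16, 0, 0, 0], [0.6, -0.16, 0, 0, 0], [0.6, -0.16, 0, 0, 0], [0.6, -0.16, 0, 0, 0], [0.6, -0.16, 0, 0, 0], [0.6, -0.16, 0, 0, 0], [0, 0, 0, 0, 0], [0, 0, 0, 0, 0]]},
)

```text
clock: 20.8
position: [0.5554, 0.1786, 0.2479]
ee_rot: [2.659, 1.673, -0.003]
force: [-0.9, -0.2, -0.8]
width: 0.17
gripper_force: 35.0
```

```bash
python3 - <<'E'
from h import *
b=snap('wrist','w9')
cv2.imwrite("pics/c9.png",b["image"])
E
python3 tilt.py w9;python3 go.py 0.5711 0.2149 0.2036
```

```text
w9 (array([255.8358209 , 104.41044776]), array([251,  97,  11,  17, 134], dtype=int32), [([0.0805, 0.0005, 0.0716], 41.7), ([0.0685, 0.0005, 0.066], 38.9)])
t 20.85 pos [0.5555 0.1774 0.2482] xaxis yaw 64.21 zaxis [-0.0012 -0.0012 -1.    ] tool delta [ 0.0406 -0.0023  0.0445] f [-0.11 -0.45 -0.3 ] w 0.17374312361669844 gf 34.99959468841553
```

View pics/c9.png

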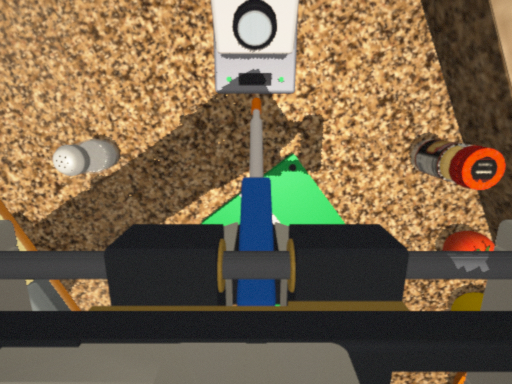

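The reader sits square in the wrist picture, with the glass at (255,26) and the wand tip at (256,100), so the bearing is right. One more lens fix, then the approach.

In the tool's units: 0.0111 m is 0.222, 0.0102 m is 0.204.

```bash
python3 - <<'E'
from h import *
d=load("w9");k,c,st=blob(inr(d,(70,0,110),(140,60,255)),(240,10,272,44));print(c,st,plane(d,c,.1))
E
```

```text
[253.81538462  27.94065934] [241  14  28  29 455] [[0.61682394 0.30971847 0.1       ]]
```

>>> nudge_tcp(
  rows={"steps": [[0.204, -0.012, 0.222, 0, 0], [0.204, -0.012, 0.222, 0, 0], [0.204, -0.012, 0.222, 0, 0], [0.204, -0.012, 0.222, 0, 0], [0, 0, 0, 0, 0], [0, 0, 0, 0, 0], [0, 0, 0, 0, 0]]},
)

```text
clock: 21.55
position: [0.5719, 0.2153, 0.2049]
ee_rot: [2.663, 1.666, 0.001]
force: [-0.0, -0.0, -0.9]
width: 0.174
gripper_force: 35.0
```

```bash
python3 - <<'E'
from h import *
w=snap('wrist','w10');a=snap('scene','sc10');b=snap('side','si10')
C=[cv2.resize(w["image"][0:150,180:330],(400,400),interpolation=2),cv2.resize(b["image"][110:190,205:285],(400,400),interpolation=2)]
cv2.imwrite("pics/c10.png",np.hstack(C))
E
python3 tilt.py w10;python3 go.py 0.5711 0.2149 0.2036
```

```text
w10 (array([255.81818182, 104.41818182]), array([251,  98,  10,  16, 110], dtype=int32), [([0.0798, 0.0005, 0.0722], 41.3), ([0.0685, 0.0005, 0.066], 38.9)])
t 21.7 pos [0.5718 0.2155 0.2052] xaxis yaw 64.06 zaxis [ 9.e-04  4.e-04 -1.e+00] tool delta [-0.0009 -0.0004  0.0016] f [ 0.53  0.37 -0.37] w 0.17089678620395418 gf 34.99978244304657
```

View pics/c10.png

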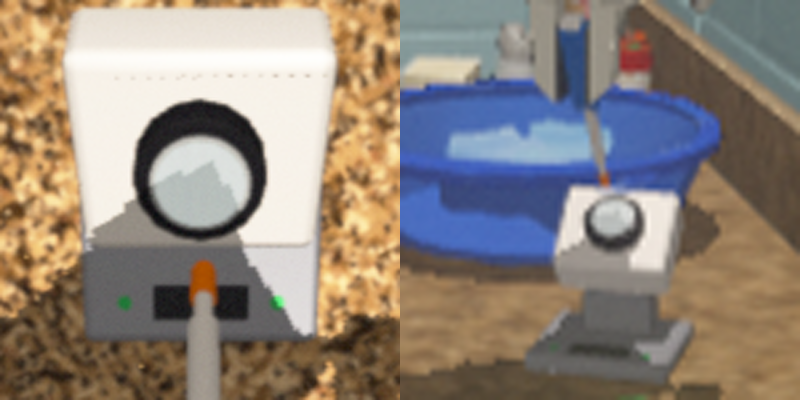

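The wrist crop shows the tip centred on the glass column; the side crop shows the tip just in front of and above the head. I'll check by triangulation.

```bash
python3 - <<'E'
from h import *
L=np.array([.617,.3093,.1]);f=np.array([-.438,-.899,0]);z=.6428*f+np.array([0,0,.766]);y=np.cross(z,[0,0,1.]);y/=np.linalg.norm(y);x=np.cross(y,z)
ds=[load("sc10"),load("si10"),load("w10")];cs=[]
for d,b in zip(ds,[(180,85,230,125),(235,135,262,152),(240,90,275,125)]):
    m,c,st=blob(inr(d,(2,130,90),(20,255,255)),b);print(c,st);cs.append(c)
for sel in([0,1],[0,1,2]):
    p,e=tri([ds[i] for i in sel],[cs[i] for i in sel]);q=p-L;print(p,e,"orange centre in lens x,y,z",q@x,q@y,q@z)
p=np.array([.5718,.2155,.2052-.073])+.079*np.array([.438,.899,0]);q=p-L;print("tip by kinematics",q@x,q@y,q@z)
E
```

```text
[192.  92.] [192  92   1   1   1]
[245.33333333 145.66666667] [245 145   2   2   3]
[255.72173913 104.67826087] [251  98  11  16 115]
[0.64424581 0.46504549 0.08318865] [0.0006, 0.0006] orange centre in lens x,y,z 0.10558362813171866 0.043721557306940925 -0.11055022169655924
[0.59918706 0.30356626 0.16109654] [0.0461, 0.0329, 0.0223] orange centre in lens x,y,z 0.029349127722240766 0.013502153506722526 0.055128520700286295
tip by kinematics 0.0014569509661720333 -0.0004495898843414007 0.04081249348599998
```

```bash
python3 - <<'E'
from h import *
L=np.array([.617,.3093,.1]);f=np.array([-.438,-.899,0]);z=.6428*f+np.array([0,0,.766]);y=np.cross(z,[0,0,1.]);y/=np.linalg.norm(y);x=np.cross(y,z)
p,e=tri([load("si10"),load("w10")],[(245.5,145.6),(255.7,104.7)]);q=p-L;print(p,e,q@x,q@y,q@z)
E
python3 go.py 0.5711 0.2149 0.2036
```

```text
[0.60494092 0.28268318 0.13391072] [0.0002, 0.0002] -0.0005763574152169125 -0.0008170399778282666 0.044752054764527975
t 21.7 pos [0.5718 0.2155 0.2052] xaxis yaw 64.06 zaxis [ 9.e-04  4.e-04 -1.e+00] tool delta [-0.0009 -0.0004  0.0016] f [ 0.53  0.37 -0.37] w 0.17089678620395418 gf 34.99978244304657
```

Orange centre is on the axis within about 1 mm at z ≈ 45 mm (the very end ≈ 40 mm), and the wand is about 40° from vertical. Handing in.

>>> nudge_tcp(
  rows={"steps": [[0, 0, 0, 0, 0], [0, 0, 0, 0, 0], [0, 0, 0, 0, 0]]},
)

```text
clock: 22.0
position: [0.5715, 0.2159, 0.2047]
ee_rot: [-2.663, -1.667, -0.0]
force: [-0.1, 0.5, -1.2]
width: 0.168
gripper_force: 35.0
```

```bash
python3 -c "
from cell import arm, eyes
print(arm.sign_off())"
```

```text
the job is handed in; nothing more can be done
None
```

I wiped the seam from the yellow-dot end to the other end and handed the job in at 22 s, holding the wand in line with the lens about 4 cm from the glass by my measurements; the hand-in returned no verdict.

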